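# Sweep test blanks through the port of a conditioning box

## Robot

A 6-joint arm with a two-finger parallel gripper is mounted at the origin on a cart in front of the work surface, level with it; the furniture and walls round the work are solid. World frame = base frame: x ahead of the robot, y to its left, z up, the work surface at z = 0. Lengths are in mm, angles in degrees, forces in N, time in s.
With the tool pointing down it reaches from about 275 to 850 mm from the base axis. Payload 19 kg.
Tool frame: the origin (TCP) lies midway between the tips of the shut fingers; the grasp point (between the pads) lies 19 mm behind it; z points along the fingers, y is the line along which they close (so a half turn about z gives the same grasp; the last joint's range is limited). The gripper opens to 85 mm and grips with 20 to 120 N. Pads are 22 mm wide; open, the fingers measure 114 mm over their backs; the gripper's body (76 mm by 85 mm) begins 54 mm behind the grasp point. The pads swing forward as they close: fully open they stand 13 mm farther back than shut.
Start: joints at [62.395, 8.623, 82.357, -0, 89.026, -7.678], TCP at [195.98, 540.539, 231.267] pointing down, gripper open.
Joint ranges: [-160.23, 160.23], [-39.13, 120.54], [6.94, 153.29], [-79.49, 259.48], [9.18, 160.14], [-161.06, 161.06]. Speed limits (degrees/s): [108.29, 108.29, 127.2, 172.46, 172.46, 172.46].

## Interface

Orientations are given as [roll, pitch, yaw] about the fixed x, y, z axes, in that order (R = Rz(yaw) Ry(pitch) Rx(roll)).
In Python, from plant import sensors, camera, ctrl, nets gives the robot as it stands. The module is installed in compiled form; this text tells all that it offers.
- The arm moves only by the tool move_arm, never from a script. Its argument "deltas" is a list that holds one entry, the list of rows, each a list of 7 numbers: the closure, from 0 (fully open) to 1 (shut), then the shift along the tool's x, y, z in cm, then the turn, a rotation vector about the tool's x, y, z in rad. In form: [[[hand, tx, ty, tz, wx, wy, wz], ...]]. A call has exactly 10 rows; each row is the pose to reach, as a shift and turn from the pose commanded when the call began, along the tool's axes at that moment; what a row does not reach only later rows make up. A row lasts 1/8 s, in which the tool goes at most 62.5 mm and 10.7 degrees, less where a joint would pass 70% of its speed; a pose out of reach is approached as far as the arm can. A call with a gripper value outside its range is refused whole. The fingers move at their own pace and stop on an object; "grip_force" is the grip in N (left out, the last holds). Time passes only in rows, so rows that repeat a pose let the fingers close, or fill a call up. It gives the time, the measured TCP pose, the force, the opening and the grip force at its end, in the units of the state.
- sensors.state(): the state, without advancing time (a new reading comes with each control period).
- camera(name): name is "side" or "top" or "wrist"; returns a dict with "color" (420x560x3 uint8, red, green, blue), "fx", "fy", "cx", "cy" (pixels), "eye" and "rotation" of the camera in the world; the wrist camera has in their place "T_tool_cam" (4x4, takes a point from camera to tool coordinates, whose origin is the TCP and whose axes are the flange's). Camera axes: x right, y up, looking along -z (the intrinsics and any distortion apply to the point x, -y, -z); pixel columns grow to the right and rows downward; lengths in mm; the calibration is good to about 2 mm. The wrist camera is an equidistant fisheye: a pixel r from the principal point sees the ray r / f radians off the axis. A picture is of the moment at which its call begins: read the wrist's pose just before it. There is no depth.
- ctrl.finish_job(): hands the job in; it is judged then, once.
Trained networks look in the newest picture that a camera, given by its name, has taken for a name from the list of things; names that differ only in an ending like _2 or _b are one class to them, and where a whole thing is asked for, a point or a joint stands for the part that bears it (a point fixed in the world has none). Each returns a list of dicts, best first, with "p" (0 to 1); they miss things now and then, are a little off and sometimes report something else, mostly with a low value. They report only what shows in the picture. A call takes as long as a camera call.
- nets.trace(camera, target): "pixels" (420x560 bool, what is visible of it) and "location" ([column, row] in pixels, amid what is visible of it).
The state is a dict: "t": time; "joint_positions": joint angles; "dq": joint speeds; "joint_torque": joint torques, N m; "eef_pos": TCP position; "tool_rot": TCP orientation; "force": force on the tool from outside, world axes, zero at the start; "ft_torque": the same for the moment, N m; "opening": opening from 0.0 (shut) to 1.0 (fully open); "grip_force": force on a finger pad.
Only numpy, scipy, OpenCV 4.12 (cv2) and the standard library are available. Lean on these libraries where they do the work, as an engineer would, in place of code of your own. Each camera call takes 0.05 s, during which the arm holds its last target. There are 200 camera calls.

## Task

Swivel the flat cover on the conditioning box aside until it is clear of the port and leave it open. Then pick up the steel straightedge and, with its upright face, push the four white blanks along the deck together, as one row, until they all drop through the port into the box; do not touch the blanks with the fingers. Leave the straightedge standing upright on the box's deck, let go of it, and leave everything else on the bench alone.

Things in the scene. Friction and masses are not known exactly. Their poses are not given: they have to be found in the camera images.
- cond_box: fixed low grey box with a flat deck. Origin: on the bench under the box, z up; +x runs along the deck from the loading end to the port. Box spans x -130..120, y -86..86; deck top at z = 60 (deck 5 thick, hollow below, inner floor z = 5). Guide rails 6 wide, 10 high on both long sides of the deck (x -130..40) leave 160 mm clear (y -80..80)
- port (a point): centre of the drop port, in the deck's top plane; axes as the box. The port is a rectangular through-hole down into the hollow box, 36 (x) by 116 (y): box x 54..90, y -58..58
- deck_start (a point): point on the deck's top in the empty strip at the loading end (box x = -104, y = 0). At the start the blanks lie within box x -66..16, y -48..48. Tall fixed equipment nearby (world, m): a black console 0.58 high left of the box, x 0.36..0.77, y 0.08..0.44, in the way of a low swing from the left; a burn tester right of it, y below -0.49, x above 0.34
- cover (a joint): swivel angle of the flat aluminium cover (126 x 48 x 4 mm, 0.5 mm above the deck) about its one pivot screw: 0 = covers the port, end stop 1.65; seen from above it opens clockwise, sweeping the free end away from the blanks and out past the end of the box; the port is clear from 1.2 up; light friction, stays where it is left
- cover_pivot (a point): axis of the cover's pivot screw (box x = 102, y = -70; vertical), screw head 12 dia, top at 66.5 above the bench; axes as the box
- cover_knob (a point): centre of the black knob on the cover's free end: upright round knob, 16 dia (12 at its foot), top 10.5 above this point, cover's top 16 below it; 116 mm from the pivot axis; turns with the cover
- straightedge: loose steel straightedge, 0.28 kg: angle section 136 long (y) standing on a flat foot 36 wide (x -18..18) and 5 thick; origin at the centre of its underside, z up. Its upright pushing face looks along its own +x, at x = 18, from the underside to z = 22. Grip rib upright across the middle: 10 thick (x -5..5), 44 long (y), top at z = 70
- straightedge_grip (a point): point half-way up the free part of the grip rib, 48 above the straightedge's underside; axes as the straightedge
- blank_1_centre (a point): one of four alike white test blanks: loose plain disc, 20 dia x 12 high, 20 g, lying flat on the deck between loading end and port; the point is its centre, 6 above its underside
- blank_2_centre (a point): one of four alike white test blanks: loose plain disc, 20 dia x 12 high, 20 g, lying flat on the deck between loading end and port; the point is its centre, 6 above its underside
- blank_3_centre (a point): one of four alike white test blanks: loose plain disc, 20 dia x 12 high, 20 g, lying flat on the deck between loading end and port; the point is its centre, 6 above its underside
- blank_4_centre (a point): one of four alike white test blanks: loose plain disc, 20 dia x 12 high, 20 g, lying flat on the deck between loading end and port; the point is its centre, 6 above its underside
- blank_1: the same blank: centre of its underside
- blank_2: the same blank: centre of its underside
- blank_3: the same blank: centre of its underside
- blank_4: the same blank: centre of its underside
- stopwatch: bystander, leave alone: grey stopwatch, 66x58x19, lying face up; origin under its middle
- ptfe_tape: bystander, leave alone: small roll of thread tape, 52 dia x 14, lying flat; origin under its middle
- brass_coupling: bystander, leave alone: brass hose coupling, 38 long x 19, lying on its side; origin under its middle
- dropper_bottle: bystander, leave alone: dropper bottle, 34 dia x 113, standing; origin under its middle
- beaker: bystander, leave alone: beaker, 60 dia x 86, standing; origin under its middle

How it is judged:
By the outcome, as a careful person would: the job done as asked, in the order asked, and still so for the second after the job is handed in, with the robot touching nothing.
It also fails if it takes over 64 s, if anything falls off the work surface, if the arm or the gripper's body presses on something with over 40 N, if the wrist force passes 120 N, or if a joint passes its speed limit or range.

## Working session

There is one attempt and no reset: what is moved stays moved. The work goes in short steps, Python scripts to look and compute and a tool call to move; the robot and the scene stay as the last step left them, time stands still between calls to the robot, and variables do not carry over. Pictures are saved under pics/ and viewed, at most 11 in all, crops included, and the job is handed in when it is done.

Besides the shell and the picture viewer there is one more tool, called after "Request:" by a JSON object that holds its "api" and its "payload", one argument or row to a line. move_arm: Moves the arm, as the interface text tells. Its arguments: {"type":"object","properties":{"deltas":{"type":"array"},"grip_force":{"type":"number"}},"required":["deltas"]}

```bash
mkdir -p pics; cat > h.py <<'E'
import numpy as np,cv2
from plant import sensors,camera,ctrl,nets
def snap(n,f=None):
    c=camera(n)
    if f: cv2.imwrite('pics/'+f,c['color'][:,:,::-1])
    return c
def ray(c,px):
    d=np.array([(px[0]-c['cx'])/c['fx'],-(px[1]-c['cy'])/c['fy'],-1.])
    return np.array(c['eye'],float),np.array(c['rotation'])@d
def atz(c,px,z):
    e,d=ray(c,px); return e+d*(z-e[2])/d[2]
E
python3 - <<'E'
from h import *
np.set_printoptions(precision=2,suppress=True)
for n in('top','side'):
    c=snap(n,n+'1.png'); print(n,{k:v for k,v in c.items() if k!='color'})
    for t,z in(('cond_box',60),('cover',64),('cover_knob',80),('straightedge',5),('straightedge_grip',48),('blank_1',66)):
        for r in nets.trace(n,t)[:5 if t[0]=='b' else 2]: print(t,round(r['p'],2),np.array(r['location']),r['pixels'].sum(),atz(c,r['location'],z))
print(sensors.state())
E
```

```text
top {'fx': 456.8538469205723, 'fy': 456.8538469205723, 'cx': 284.43520293595515, 'cy': 212.14935732787566, 'eye': array([ 405.26, -225.62,  929.63]), 'rotation': array([  9.02,  -0.79, -91.61])}Traceback (most recent call last):
  File "<stdin>", line 6, in <module>
  File "h.py", line 11, in atz
    e,d=ray(c,px); return e+d*(z-e[2])/d[2]
                                       ~^^^
IndexError: invalid index to scalar variable.
```

```bash
sed -i "s/np.array(c\['rotation'\])@d/R.from_euler('xyz',c['rotation'],degrees=True).as_matrix()@d/; 1a from scipy.spatial.transform import Rotation as R" h.py
python3 - <<'E'
from h import *
np.set_printoptions(precision=2,suppress=True)
for n in('top','side'):
    c=snap(n,n+'1.png'); print(n,{k:v for k,v in c.items() if k!='color'})
    for t,z in(('cond_box',60),('cover',64),('cover_knob',80),('straightedge',5),('straightedge_grip',48),('blank_1',66)):
        for r in nets.trace(n,t)[:5 if t[0]=='b' else 2]: print(t,round(r['p'],2),np.array(r['location']),r['pixels'].sum(),atz(c,r['location'],z))
print(sensors.state())
E
```

```text
top {'fx': 456.8538469205723, 'fy': 456.8538469205723, 'cx': 284.43520293595515, 'cy': 212.14935732787566, 'eye': array([ 405.26, -225.62,  929.63]), 'rotation': array([  9.02,  -0.79, -91.61])}
cond_box 0.77 [245.4 213.9] 11726 [ 541.43 -166.29   60.  ]
cond_box 0.68 [238.  236.7] 106 [ 497.77 -151.53   60.  ]
cover 0.79 [288.1 214.6] 1753 [ 537.32 -248.29   64.  ]
cover_knob 0.59 [290.2 216. ] 1779 [ 532.11 -251.74   80.  ]
straightedge 0.76 [313.3 305. ] 1234 [ 363.37 -294.56    5.  ]
straightedge 0.35 [286.4 217. ] 1794 [ 541.45 -246.21    5.  ]
straightedge_grip 0.81 [312.4 304.7] 1343 [ 365.92 -289.66   48.  ]
straightedge_grip 0.35 [247.2 215.2] 11435 [ 540.66 -168.94   48.  ]
blank_1 0.67 [231.9 198.7] 85 [ 570.7  -141.25   66.  ]
blank_1 0.53 [237.4 221. ] 72 [ 527.2  -151.27   66.  ]
blank_1 0.46 [234.9 206.5] 77 [ 555.36 -146.83   66.  ]
blank_1 0.38 [240.3 234.7] 86 [ 500.82 -156.45   66.  ]
side {'fx': 520.5503951514861, 'fy': 520.5503951514861, 'cx': 288.0996795140627, 'cy': 200.1989191991655, 'eye': array([  -7.04, -127.09,  783.42]), 'rotation': array([ 39.68,  -0.77,
[... 287 characters left out ...]
60.25 -290.4     5.  ]
straightedge 0.58 [298.  220.1] 1746 [ 576.56 -257.78    5.  ]
straightedge_grip 0.91 [344.4 317.2] 2316 [ 346.4  -286.92   48.  ]
blank_1 0.7 [239.2 216. ] 95 [ 556.17 -147.91   66.  ]
blank_1 0.63 [235.9 207.7] 118 [ 575.59 -144.24   66.  ]
{'t': 0.8, 'joint_positions': array([62.39,  8.62, 82.36, -0.  , 89.03, -7.68]), 'dq': array([ 0.02, -0.1 ,  0.1 , -0.03,  0.  ,  0.04]), 'joint_torque': array([ -0.  , -71.27, -57.1 ,  -0.  ,   0.  ,  -0.  ]), 'eef_pos': array([195.99, 540.51, 231.26]), 'tool_rot': array([-179.99,    0.  ,  160.07]), 'force': array([-0.  ,  0.11, -0.22]), 'ft_torque': array([-0.01,  0.05,  0.01]), 'grip_force': 0.0, 'opening': 1.0006363175233475}
```

View pics/top1.png

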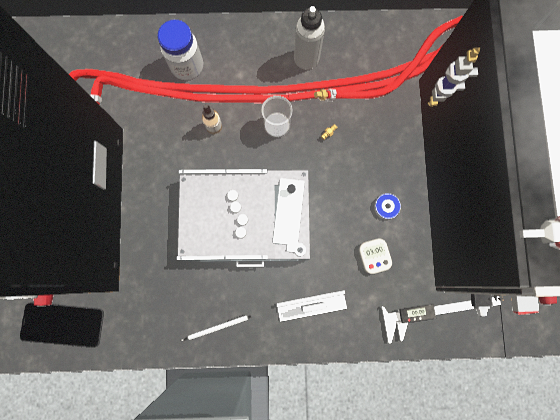

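View pics/side1.png

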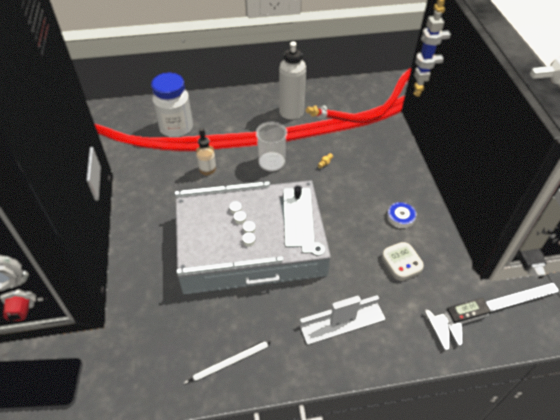

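```bash
cat >> h.py <<'E'
from scipy.optimize import minimize
def proj(c,P):
    M=R.from_euler('xyz',c['rotation'],degrees=True).as_matrix()
    q=(np.atleast_2d(P)-c['eye'])@M
    return np.c_[c['cx']-c['fx']*q[:,0]/q[:,2],c['cy']+c['fy']*q[:,1]/q[:,2]]
def box(*b): return np.array([[x,y,z] for x in b[:2] for y in b[2:4] for z in b[4:]],float)
def tf(p,P,z=0): # p=x,y,deg
    P=np.atleast_2d(P); M=R.from_euler('z',p[2],degrees=True).as_matrix(); return P@M.T+[p[0],p[1],z]
def hullmask(c,parts,S=4):
    m=np.zeros((420*S,560*S),np.uint8)
    for Q in parts: cv2.fillConvexPoly(m,cv2.convexHull(np.round((proj(c,Q)+.5)*S*16).astype(np.int32)),1,shift=4)
    return cv2.resize(m.astype(np.float32),(560,420),interpolation=cv2.INTER_AREA)
def fit(views,parts,p0,z=0,fillhull=False):
    ms=[]
    for c,m in views:
        m=m.astype(np.uint8)
        if fillhull:
            n,l,s,_=cv2.connectedComponentsWithStats(m); m=(l==1+s[1:,4].argmax()).astype(np.uint8)
            h=cv2.convexHull(cv2.findNonZero(m)); cv2.fillConvexPoly(m,h,1)
        ms.append(m)
    f=lambda p:sum(np.abs(hullmask(c,[tf(p,Q,z) for Q in parts])-m).sum()/m.sum() for (c,_),m in zip(views,ms))
    r=minimize(f,p0,method='Nelder-Mead',options=dict(initial_simplex=np.array(p0)+np.array([[0,0,0],[8,0,0],[0,8,0],[0,0,5]]),maxiter=120))
    return r.x,r.fun
BOX=[box(-130,120,-86,86,0,60)]
EDGE=lambda s:[box(-18,18,-68,68,0,5),box(12,18,-68,68,0,22),box(-5,5,-22,22,0,70)]
E
python3 - <<'E'
from h import *
np.set_printoptions(precision=2,suppress=True)
C={n:snap(n) for n in('top','side')}
def g(n,t): return C[n],nets.trace(n,t)[0]['pixels']
vb=[g(n,'cond_box') for n in C]; 
for v in(vb,vb[:1],vb[1:]): print('box',fit(v,BOX,[541,-166,-90],0,True))
ve=[g(n,'straightedge') for n in C]
for a in(0,180):
  for v in(ve,ve[:1],ve[1:]): print('edge',a,fit(v,EDGE(1),[363,-290,a-8]),fit(v,EDGE(1),[363,-290,a+8]))
def crop(c,x,y,w,h,s,f): cv2.imwrite('pics/'+f,cv2.resize(c['color'][y:y+h,x:x+w,::-1],None,fx=s,fy=s,interpolation=cv2.INTER_CUBIC))
a=cv2.resize(C['side']['color'][170:350,170:400],None,fx=3.4,fy=3.4,interpolation=cv2.INTER_CUBIC);cv2.imwrite('pics/c1.png',a[:,:,::-1][:600])
E
```

```text
box (array([ 540.21, -168.13,  -90.94]), np.float64(0.1052833511934195))
box (array([ 540.68, -166.84,  -91.09]), np.float64(0.05339527299081978))
box (array([ 539.44, -168.55,  -91.07]), np.float64(0.04826384289309842))
edge 0 (array([ 361.39, -290.59,    9.01]), np.float64(0.15917627905786388)) (array([ 361.66, -290.93,    9.09]), np.float64(0.15947036277774523))
edge 0 (array([ 362.24, -290.27,    8.65]), np.float64(0.07846297836938436)) (array([ 362.28, -290.33,    8.7 ]), np.float64(0.07856697171381032))
edge 0 (array([ 360.83, -291.6 ,    9.47]), np.float64(0.0538062862238074)) (array([ 360.94, -291.59,    9.47]), np.float64(0.05397347302719572))
edge 180 (array([ 362.21, -290.96,  188.92]), np.float64(0.2586534238892973)) (array([ 362.  , -290.58,  188.76]), np.float64(0.25703978841921216))
edge 180 (array([ 363.01, -290.36,  188.56]), np.float64(0.11600457570715474)) (array([ 363.02, -289.8 ,  188.75]), np.float64(0.11558860232945091))
edge 180 (array([ 361.63, -292.03,  189.02]), np.float64(0.1282880071333036)) (array([ 361.71, -292.04,  189.17]), np.float64(0.12803722692822114))
```

View pics/c1.png

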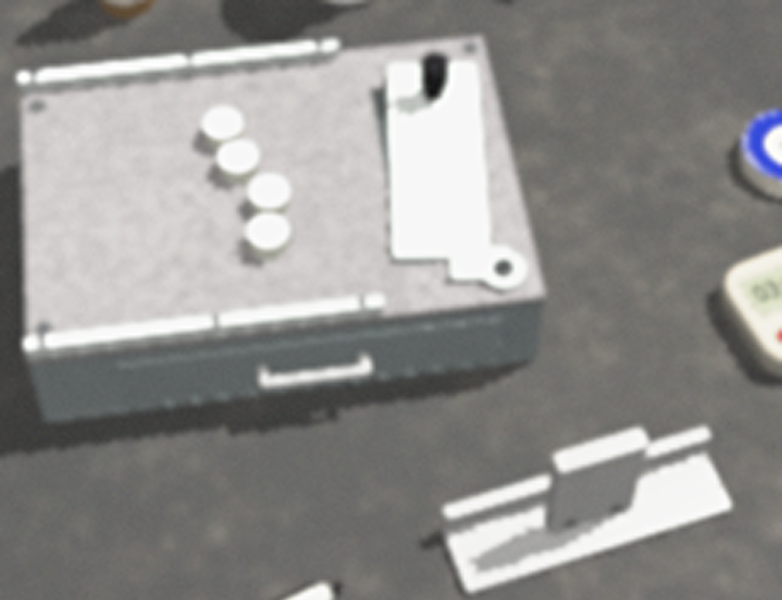

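```bash
python3 - <<'E'
from h import *
np.set_printoptions(precision=1,suppress=True)
b=[540.2,-167.7,-91]
for n in('top','side'):
    c=snap(n); print(n,'pred pivot,knob',proj(c,tf(b,[[102,-70,66.5],[72,42,91],[72,42,72]])))
    x,y=(280,178) if n=='top' else (286,180)
    m=c['color'][y:y+22,x:x+26].max(2)<60; print('dark',np.argwhere(m).mean(0)[::-1]+[x,y],m.sum())
    px=np.argwhere(m).mean(0)[::-1]+[x,y]; w=atz(c,px,82); print(w,tf([0,0,91],w-[b[0],b[1],0]))
    for r in nets.trace(n,'blank_1')[:4]: 
        w=atz(c,r['location'],68);print('blank',tf([0,0,91],w-[b[0],b[1],0]))
E
```

```text
top pred pivot,knob [[299.9 250.2]
 [283.5 189.5]
 [283.4 191.6]]
dark [nan nan] 0
[nan nan nan] [[nan nan nan]]
blank [[-19.4  11.5  68. ]]
blank [[-11.3 -43.2  68. ]]
blank [[-5.4 -7.1 68. ]]
side pred pivot,knob [[317.2 247.7]
 [289.2 189.6]
 [289.1 196.6]]
dark [297.  191.7] 50
[ 581.5 -254.8   82. ] [[86.3 42.8 82. ]]
blank [[259.7 -25.6  68. ]]
blank [[-19.1  13.   68. ]]
blank [[ -6.5 -36.4  68. ]]
blank [[ -6.7 -13.1  68. ]]<stdin>:7: RuntimeWarning: Mean of empty slice.
  ret = um.true_divide(
<stdin>:8: RuntimeWarning: Mean of empty slice.
```

```bash
cat >> h.py <<'E'
def rows(start,pts,nd=2):
    """start,pts: (x,y,z,yaw) world; pts rows of (hand,x,y,z,yaw). prints calls of 10 rows"""
    s=np.array(start,float)
    for k in range(0,len(pts),10):
        T=R.from_euler('xyz',[180,0,s[3]],degrees=True); out=[]
        for q in (pts[k:k+10]+[pts[-1]]*10)[:10]:
            d=T.inv().apply(np.array(q[1:4])-s[:3])/10
            out.append([round(q[0],2)]+[round(float(v),nd) for v in d]+[0,0,round(float(-np.radians(q[4]-s[3])),3)])
        print('[['+','.join(str(o).replace(' ','') for o in out)+']]')
        q=(pts[k:k+10]+[pts[-1]]*10)[9]; s=np.array(q[1:],float)
def lin(a,b,n,h): return [(h,*(np.array(a)+(np.array(b)-np.array(a))*(i+1)/n)) for i in range(n)]
def path(*w):
    """w: start, then (pose,n,hand)"""
    o=[];a=w[0]
    for b,n,h in w[1:]: o+=lin(a,b,n,h);a=b
    return o
E
python3 - <<'E'
from h import *
s=(196,540.5,231.3,160.07)
rows(s,path(s,((150,300,231,165),5,0),((250,150,231,170),5,.3),((300,-50,231,178),5,.55),((430,-220,231,185),5,.55),((583.6,-254.4,180,187),4,.55),((583.6,-254.4,110,187),3,.55),((583.6,-254.4,110,187),3,.55)))
E
```

```text
[[[0,-0.77,-4.84,0.01,0,0,-0.017],[0,-1.55,-9.67,0.01,0,0,-0.034],[0,-2.32,-14.51,0.02,0,0,-0.052],[0,-3.1,-19.34,0.02,0,0,-0.069],[0,-3.87,-24.18,0.03,0,0,-0.086],[0.3,-6.78,-26.32,0.03,0,0,-0.103],[0.3,-9.68,-28.45,0.03,0,0,-0.121],[0.3,-12.58,-30.59,0.03,0,0,-0.138],[0.3,-15.48,-32.73,0.03,0,0,-0.156],[0.3,-18.39,-34.87,0.03,0,0,-0.173]]]
[[[0.55,-1.68,-3.77,-0.0,0,0,-0.028],[0.55,-3.36,-7.53,-0.0,0,0,-0.056],[0.55,-5.04,-11.3,-0.0,0,0,-0.084],[0.55,-6.72,-15.06,-0.0,0,0,-0.112],[0.55,-8.4,-18.83,-0.0,0,0,-0.14],[0.55,-11.55,-21.72,-0.0,0,0,-0.164],[0.55,-14.7,-24.62,-0.0,0,0,-0.188],[0.55,-17.85,-27.52,-0.0,0,0,-0.213],[0.55,-21.0,-30.42,-0.0,0,0,-0.237],[0.55,-24.15,-33.31,-0.0,0,0,-0.262]]]
[[[0.55,-3.75,-1.19,1.27,0,0,-0.009],[0.55,-7.5,-2.38,2.55,0,0,-0.017],[0.55,-11.25,-3.57,3.82,0,0,-0.026],[0.55,-15.0,-4.77,5.1,0,0,-0.035],[0.55,-15.0,-4.77,7.43,0,0,-0.035],[0.55,-15.0,-4.77,9.77,0,0,-0.035],[0.55,-15.0,-4.77,12.1,0,0,-0.035],[0.55,-15.0,-4.77,12.1,0,0,-0.035],[0.55,-15.0,-4.77,12.1,0,0,-0.035],[0.55,-15.0,-4.77,12.1,0,0,-0.035]]]
```

Request:
{"api": "move_arm", "payload": {
  "deltas": [
    [[0, -0.8, -4.8, 0, 0, 0, -0.02], [0, -1.6, -9.7, 0, 0, 0, -0.03], [0, -2.3, -14.5, 0, 0, 0, -0.05], [0, -3.1, -19.3, 0, 0, 0, -0.07], [0, -3.9, -24.2, 0, 0, 0, -0.09], [0.3, -6.8, -26.3, 0, 0, 0, -0.1], [0.3, -9.7, -28.5, 0, 0, 0, -0.12], [0.3, -12.6, -30.6, 0, 0, 0, -0.14], [0.3, -15.5, -32.7, 0, 0, 0, -0.156], [0.3, -18.4, -34.9, 0, 0, 0, -0.173]]
  ]
}}

```text
t: 2.55
eef_pos: [250.5, 148.7, 231.5]
tool_rot: [180.0, 0.0, 170.0]
force: [0.5, 0.6, -0.4]
opening: 0.7
grip_force: 0.0
```

Request:
{"api": "move_arm", "payload": {
  "deltas": [
    [[0.55, -1.7, -3.8, 0, 0, 0, -0.03], [0.55, -3.4, -7.5, 0, 0, 0, -0.06], [0.55, -5, -11.3, 0, 0, 0, -0.08], [0.55, -6.7, -15.1, 0, 0, 0, -0.11], [0.55, -8.4, -18.8, 0, 0, 0, -0.14], [0.55, -11.6, -21.7, 0, 0, 0, -0.16], [0.55, -14.7, -24.6, 0, 0, 0, -0.19], [0.55, -17.9, -27.5, 0, 0, 0, -0.21], [0.55, -21, -30.4, 0, 0, 0, -0.24], [0.55, -24.2, -33.3, 0, 0, 0, -0.262]]
  ]
}}

```text
t: 3.8
eef_pos: [431.2, -221.5, 231.3]
tool_rot: [-180.0, 0.0, -175.0]
force: [-0.1, 0.6, 0.4]
opening: 0.448
grip_force: 0.0
```

Request:
{"api": "move_arm", "payload": {
  "deltas": [
    [[0.55, -3.8, -1.2, 1.3, 0, 0, -0.01], [0.55, -7.5, -2.4, 2.6, 0, 0, -0.02], [0.55, -11.3, -3.6, 3.8, 0, 0, -0.03], [0.55, -15, -4.8, 5.1, 0, 0, -0.035], [0.55, -15, -4.8, 7.4, 0, 0, -0.035], [0.55, -15, -4.8, 9.8, 0, 0, -0.035], [0.55, -15, -4.8, 12.1, 0, 0, -0.035], [0.55, -15, -4.8, 12.1, 0, 0, -0.035], [0.55, -15, -4.8, 12.1, 0, 0, -0.035], [0.55, -15, -4.8, 12.1, 0, 0, -0.035]]
  ]
}}

```text
t: 5.05
eef_pos: [584.4, -255.3, 111.6]
tool_rot: [-179.9, 0.1, -173.0]
force: [-0.2, 0.0, 0.4]
opening: 0.449
grip_force: 0.0
```

```bash
python3 - <<'E'
from h import *
np.set_printoptions(precision=2,suppress=True)
s=sensors.state();print(s['t'],s['eef_pos'],s['tool_rot'],s['opening'],s['force'])
c=snap('wrist','w1.png');print({k:v for k,v in c.items() if k!='color'})
E
```

```text
5.05 [ 584.44 -255.3   111.58] [-179.94    0.07 -173.  ] 0.4494936879345351 [-0.18  0.01  0.39]
{'fx': 325.19226210127806, 'fy': 325.19226210127806, 'cx': 281.2836846154261, 'cy': 208.36700857590145, 'T_tool_cam': array([[  -0.  ,    0.95,    0.31,   78.62],
       [   1.  ,    0.  ,    0.  ,    1.28],
       [   0.  ,    0.31,   -0.95, -141.33],
       [   0.  ,    0.  ,    0.  ,    1.  ]])}
```

View pics/w1.png

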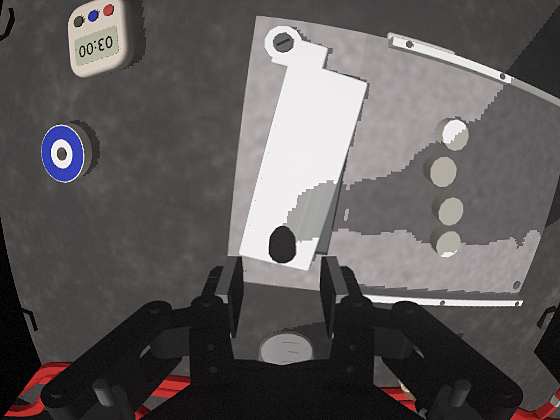

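```bash
cat >> h.py <<'E'
def wray_atz(c,s,px,z):
    u=np.array([px[0]-c['cx'],px[1]-c['cy']])/c['fx'];t=np.hypot(*u)
    d=np.array([np.sin(t)*u[0]/t,-np.sin(t)*u[1]/t,-np.cos(t)])
    Q=R.from_euler('xyz',s['tool_rot'],degrees=True).as_matrix();T=np.array(c['T_tool_cam'])
    e=Q@T[:3,3]+s['eef_pos'];d=Q@T[:3,:3]@d
    return e+d*(z-e[2])/d[2]
E
python3 - <<'E'
from h import *
np.set_printoptions(precision=1,suppress=True)
s=sensors.state();c=snap('wrist')
g=c['color'][215:270,260:310].max(2)<50
ys,xs=np.nonzero(g);print(xs.min()+260,xs.max()+260,ys.min()+215,ys.max()+215)
for n,px,z in(('pivot',(283,42),66.5),('knobfoot-ish top edge',(282,226),91),('knob bottom px',(282,264),66),('knobmid',(282,242),80),('c1',(257,16),60),('b',(455,135),70),('b',(443,172),70),('b',(451,211),70),('b',(447,244),70)):
    w=wray_atz(c,s,px,z);print(n,w,tf([0,0,91],w-[540.2,-167.7,0]))
E
```

```text
269 294 226 262
pivot [ 469.3 -267.2   66.5] [[100.7 -69.2  66.5]]
knobfoot-ish top edge [ 568.2 -255.6   91. ] [[87.4 29.5 91. ]]
knob bottom px [ 604.  -251.2   66. ] [[82.4 65.3 66. ]]
knobmid [ 582.3 -253.9   80. ] [[85.4 43.6 80. ]]
c1 [ 453.4 -284.4   60. ] [[118.2 -84.7  60. ]]
b [ 505.  -156.1   70. ] [[-11.  -35.4  70. ]]
b [ 529.3 -159.4   70. ] [[ -8.1 -11.   70. ]]
b [ 553.5 -146.3   70. ] [[-21.6  12.9  70. ]]
b [ 576.7 -142.    70. ] [[-26.4  36.1  70. ]]
```

```bash
python3 - <<'E'
from h import *
s=(584,-254.5,110,187)   # commanded approx
p=(469,-267.8)
k=lambda a,z=72:(p[0]+115*np.cos(np.radians(a)),p[1]+115*np.sin(np.radians(a)),z,180+a)
P=path(s,((*k(7)[:2],72,187),5,.55),((*k(7)[:2],72,187),5,.7))
P+=[(.7,*k(7-85*(i+1)/18)) for i in range(18)]+[(.7,*k(-78))]*2
P+=[(.7,*k(-76.5))]*2+[(.55,*k(-76.5))]*2+path(k(-76.5),(k(-76.5,150),6,.5))
rows(s,P)
E
```

```text
[[[0.55,0.02,0.02,0.76,0,0,-0.0],[0.55,0.03,0.03,1.52,0,0,-0.0],[0.55,0.05,0.05,2.28,0,0,-0.0],[0.55,0.06,0.07,3.04,0,0,-0.0],[0.55,0.08,0.08,3.8,0,0,-0.0],[0.7,0.08,0.08,3.8,0,0,-0.0],[0.7,0.08,0.08,3.8,0,0,-0.0],[0.7,0.08,0.08,3.8,0,0,-0.0],[0.7,0.08,0.08,3.8,0,0,-0.0],[0.7,0.08,0.08,3.8,0,0,-0.0]]]
[[[0.7,0.04,-0.95,-0.0,0,0,0.082],[0.7,0.16,-1.89,-0.0,0,0,0.165],[0.7,0.35,-2.81,-0.0,0,0,0.247],[0.7,0.62,-3.72,-0.0,0,0,0.33],[0.7,0.96,-4.61,-0.0,0,0,0.412],[0.7,1.38,-5.46,-0.0,0,0,0.495],[0.7,1.86,-6.27,-0.0,0,0,0.577],[0.7,2.41,-7.04,-0.0,0,0,0.659],[0.7,3.02,-7.77,-0.0,0,0,0.742],[0.7,3.69,-8.44,-0.0,0,0,0.824]]]
[[[0.7,0.04,-0.95,-0.0,0,0,0.082],[0.7,0.16,-1.89,-0.0,0,0,0.165],[0.7,0.35,-2.81,-0.0,0,0,0.247],[0.7,0.62,-3.72,-0.0,0,0,0.33],[0.7,0.96,-4.61,-0.0,0,0,0.412],[0.7,1.38,-5.46,-0.0,0,0,0.495],[0.7,1.86,-6.27,-0.0,0,0,0.577],[0.7,2.41,-7.04,-0.0,0,0,0.659],[0.7,2.41,-7.04,-0.0,0,0,0.659],[0.7,2.41,-7.04,-0.0,0,0,0.659]]]
[[[0.7,0.0,0.3,0.0,0,0,-0.026],[0.7,0.0,0.3,0.0,0,0,-0.026],[0.55,0.0,0.3,0.0,0,0,-0.026],[0.55,0.0,0.3,0.0,0,0,-0.026],[0.5,0.0,0.3,-1.3,0,0,-0.026],[0.5,0.0,0.3,-2.6,0,0,-0.026],[0.5,0.0,0.3,-3.9,0,0,-0.026],[0.5,0.0,0.3,-5.2,0,0,-0.026],[0.5,0.0,0.3,-6.5,0,0,-0.026],[0.5,0.0,0.3,-7.8,0,0,-0.026]]]
```

Request:
{"api": "move_arm", "payload": {
  "deltas": [
    [[0.55, 0, 0, 0.8, 0, 0, 0], [0.55, 0, 0, 1.5, 0, 0, 0], [0.55, 0.05, 0.05, 2.3, 0, 0, 0], [0.55, 0.1, 0.1, 3, 0, 0, 0], [0.55, 0.1, 0.1, 3.8, 0, 0, 0], [0.7, 0.1, 0.1, 3.8, 0, 0, 0], [0.7, 0.1, 0.1, 3.8, 0, 0, 0], [0.7, 0.1, 0.1, 3.8, 0, 0, 0], [0.7, 0.1, 0.1, 3.8, 0, 0, 0], [0.7, 0.1, 0.1, 3.8, 0, 0, 0]]
  ],
  "grip_force": 20
}}

```text
t: 6.4
eef_pos: [582.9, -254.2, 72.4]
tool_rot: [-180.0, 0.0, -173.0]
force: [0.4, -0.6, 0.5]
opening: 0.299
grip_force: 0.0
```

Request:
{"api": "move_arm", "payload": {
  "deltas": [
    [[0.7, 0, -0.95, 0, 0, 0, 0.08], [0.7, 0.15, -1.9, 0, 0, 0, 0.165], [0.7, 0.35, -2.8, 0, 0, 0, 0.25], [0.7, 0.6, -3.7, 0, 0, 0, 0.33], [0.7, 0.95, -4.6, 0, 0, 0, 0.41], [0.7, 1.4, -5.45, 0, 0, 0, 0.495], [0.7, 1.85, -6.3, 0, 0, 0, 0.58], [0.7, 2.4, -7.05, 0, 0, 0, 0.66], [0.7, 3, -7.75, 0, 0, 0, 0.74], [0.7, 3.7, -8.45, 0, 0, 0, 0.825]]
  ]
}}

```text
t: 7.65
eef_pos: [556.5, -342.8, 72.4]
tool_rot: [180.0, 0.0, 139.6]
force: [0.6, 0.2, -0.2]
opening: 0.298
grip_force: 0.3
```

```bash
python3 - <<'E'
from h import *
np.set_printoptions(precision=2,suppress=True)
c=snap('side','s2.png');cv2.imwrite('pics/s2c.png',cv2.resize(c['color'][170:300,150:430,::-1],None,fx=2.5,fy=2.5))
E
```

```text
(no output)
```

View pics/s2c.png

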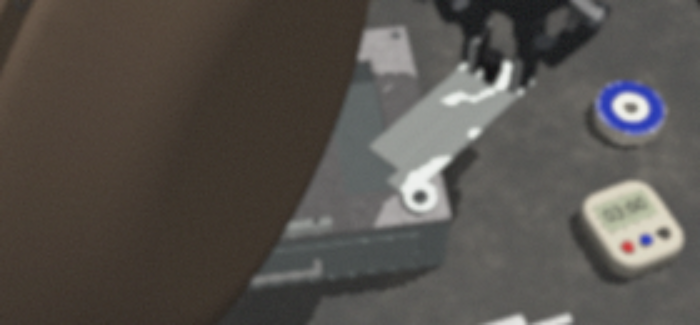

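The view shows the cover swinging with the caged knob (crop ~490,75), the arm hiding the left of the deck. I'll continue.

Request:
{"api": "move_arm", "payload": {
  "deltas": [
    [[0.7, 0, -0.95, 0, 0, 0, 0.08], [0.7, 0.15, -1.9, 0, 0, 0, 0.165], [0.7, 0.35, -2.8, 0, 0, 0, 0.25], [0.7, 0.6, -3.7, 0, 0, 0, 0.33], [0.7, 0.95, -4.6, 0, 0, 0, 0.41], [0.7, 1.4, -5.45, 0, 0, 0, 0.495], [0.7, 1.85, -6.3, 0, 0, 0, 0.58], [0.7, 2.4, -7.05, 0, 0, 0, 0.66], [0.7, 2.4, -7.05, 0, 0, 0, 0.66], [0.7, 2.4, -7.05, 0, 0, 0, 0.66]]
  ]
}}

```text
t: 8.95
eef_pos: [492.9, -380.7, 72.4]
tool_rot: [180.0, 0.0, 102.1]
force: [0.2, -0.2, -0.6]
opening: 0.299
grip_force: 0.0
```

Request:
{"api": "move_arm", "payload": {
  "deltas": [
    [[0.7, 0, 0.2, 0, 0, 0, -0.02], [0.7, 0, 0.2, 0, 0, 0, -0.02], [0.55, 0, 0.2, 0, 0, 0, -0.02], [0.55, 0, 0.2, 0, 0, 0, -0.02], [0.5, 0, 0.2, -1.3, 0, 0, -0.02], [0.5, 0, 0.2, -2.6, 0, 0, -0.02], [0.5, 0, 0.2, -3.9, 0, 0, -0.02], [0.5, 0, 0.2, -5.2, 0, 0, -0.02], [0.5, 0, 0.2, -6.5, 0, 0, -0.02], [0.5, 0, 0.2, -7.8, 0, 0, -0.02]]
  ]
}}

```text
t: 10.2
eef_pos: [494.6, -380.4, 151.3]
tool_rot: [-180.0, 0.0, 103.1]
force: [0.4, 0.1, -1.3]
opening: 0.498
grip_force: 0.0
```

```bash
python3 - <<'E'
from h import *
np.set_printoptions(precision=2,suppress=True)
s=sensors.state();print(s['t'],s['eef_pos'],s['tool_rot'],s['force'])
c=snap('wrist','w2.png')
E
```

```text
10.2 [ 494.57 -380.39  151.26] [-180.      0.01  103.07] [ 0.41  0.07 -1.31]
```

View pics/w2.png

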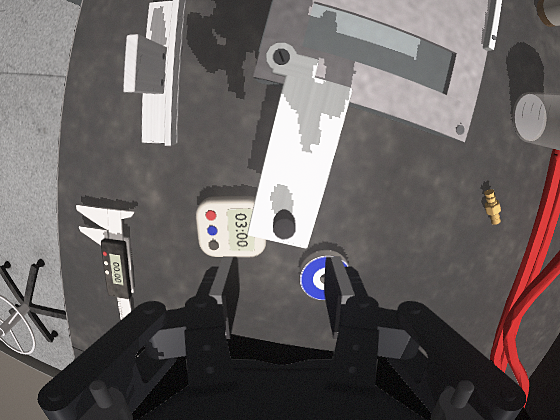

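```bash
python3 - <<'E'
from h import *
np.set_printoptions(precision=2,suppress=True)
s=sensors.state();c=snap('wrist')
k=wray_atz(c,s,(284,222),82);p=wray_atz(c,s,(281,57),66.5);print(k,p,np.degrees(np.arctan2(*(k-p)[1::-1])))
for n,px,z in(('rib ends',(131,36),70),('',(131,92),70)):print(n,wray_atz(c,s,px,z))
a=(494.5,-380.4,150.5,103)
rows(a,path(a,((400,-295,150,99),6,0),((362,-250,150,99),4,0)))
E
```

```text
[ 497.43 -379.01   82.  ] [ 469.76 -268.73   66.5 ] -75.91082541756518
rib ends [ 358.81 -270.3    70.  ]
 [ 368.13 -311.64   70.  ]
[[[0,1.74,-1.21,0.01,0,0,0.012],[0,3.48,-2.43,0.02,0,0,0.023],[0,5.22,-3.64,0.02,0,0,0.035],[0,6.96,-4.86,0.03,0,0,0.047],[0,8.71,-6.07,0.04,0,0,0.058],[0,10.45,-7.29,0.05,0,0,0.07],[0,11.76,-7.96,0.05,0,0,0.07],[0,13.07,-8.63,0.05,0,0,0.07],[0,14.38,-9.3,0.05,0,0,0.07],[0,15.69,-9.98,0.05,0,0,0.07]]]
```

```bash
python3 - <<'E'
from h import *
a=(494.5,-380.4,150.5,103)
rows(a,path(a,((373,-365,150,99),8,0)))
E
```

```text
[[[0,0.53,-1.44,0.01,0,0,0.009],[0,1.06,-2.87,0.01,0,0,0.017],[0,1.59,-4.31,0.02,0,0,0.026],[0,2.12,-5.75,0.02,0,0,0.035],[0,2.65,-7.18,0.03,0,0,0.044],[0,3.18,-8.62,0.04,0,0,0.052],[0,3.7,-10.06,0.04,0,0,0.061],[0,4.23,-11.49,0.05,0,0,0.07],[0,4.23,-11.49,0.05,0,0,0.07],[0,4.23,-11.49,0.05,0,0,0.07]]]
```

Request:
{"api": "move_arm", "payload": {
  "deltas": [
    [[0, 0.5, -1.4, 0, 0, 0, 0.01], [0, 1.1, -2.9, 0, 0, 0, 0.02], [0, 1.6, -4.3, 0, 0, 0, 0.03], [0, 2.1, -5.8, 0, 0, 0, 0.035], [0, 2.7, -7.2, 0, 0, 0, 0.045], [0, 3.2, -8.6, 0, 0, 0, 0.05], [0, 3.7, -10.1, 0, 0, 0, 0.06], [0, 4.2, -11.5, 0, 0, 0, 0.07], [0, 4.2, -11.5, 0, 0, 0, 0.07], [0, 4.2, -11.5, 0, 0, 0, 0.07]]
  ]
}}

```text
t: 11.55
eef_pos: [373.2, -365.6, 150.4]
tool_rot: [180.0, 0.0, 99.0]
force: [-0.3, -0.0, -0.2]
opening: 1.001
grip_force: 0.0
```

```bash
python3 - <<'E'
from h import *
np.set_printoptions(precision=2,suppress=True)
s=sensors.state();print(s['t'],s['eef_pos'],s['tool_rot'])
c=snap('wrist','w3.png')
for r in nets.trace('wrist','straightedge_grip')[:2]:print(r['p'],r['location'],r['pixels'].sum())
E
```

```text
11.55 [ 373.19 -365.64  150.44] [179.99   0.02  99.05]
0.73 [283.2, 106.4] 6406
0.48 [550.1, 14.3] 333
```

View pics/w3.png

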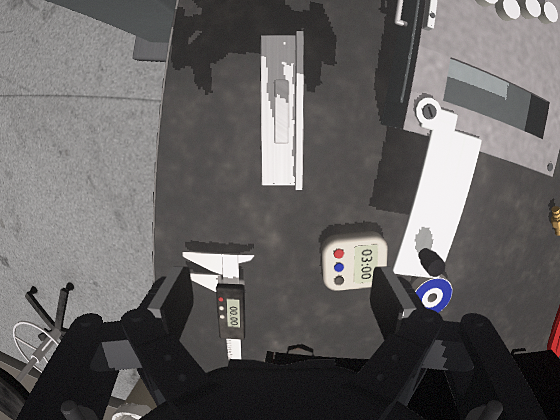

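```bash
python3 - <<'E'
from h import *
np.set_printoptions(precision=1,suppress=True)
s=sensors.state();c=snap('wrist')
w=lambda px,z:wray_atz(c,s,px,z)
rib=np.array([w(p,70) for p in((275,80),(288,80),(274,142),(287,142))]);print(rib,rib.mean(0))
top,bot=rib[:2].mean(0),rib[2:].mean(0);print(np.hypot(*(top-bot)[:2]),np.degrees(np.arctan2(*(top-bot)[1::-1]))-90)
up=[w((300,31),22),w((299,189),22)];print(up,np.linalg.norm(up[0]-up[1]),np.degrees(np.arctan2(*(up[0]-up[1])[1::-1]))-90)
M=R.from_euler('z',9,degrees=True).apply
print('centre from upright(x=15)',(up[0]+up[1])/2-M([15,0,0]))
ft=[w((262,36),5),w((263,186),5)];print('from foot',(ft[0]+ft[1])/2-M([-18,0,0]))
E
```

```text
[[ 354.5 -269.    70. ]
 [ 363.  -267.6   70. ]
 [ 360.4 -311.    70. ]
 [ 369.1 -309.6   70. ]] [ 361.8 -289.3   70. ]
42.400176923354 8.143144043735262
[array([ 366.5, -220.7,   22. ]), array([ 387.5, -352.9,   22. ])] 133.80559689133915 9.060862742313475
centre from upright(x=15) [ 362.2 -289.2   22. ]
from foot [ 363.6 -290.1    5. ]
```

```bash
python3 - <<'E'
from h import *
a=(373.2,-365.6,150.2,99)
rows(a,path(a,((362,-290,150,99),5,0),((362,-290,30,99),5,0),((362,-290,30,99),10,1)))
E
```

```text
[[[0,1.53,0.02,0.0,0,0,-0.0],[0,3.06,0.03,0.01,0,0,-0.0],[0,4.59,0.05,0.01,0,0,-0.0],[0,6.11,0.06,0.02,0,0,-0.0],[0,7.64,0.08,0.02,0,0,-0.0],[0,7.64,0.08,2.42,0,0,-0.0],[0,7.64,0.08,4.82,0,0,-0.0],[0,7.64,0.08,7.22,0,0,-0.0],[0,7.64,0.08,9.62,0,0,-0.0],[0,7.64,0.08,12.02,0,0,-0.0]]]
[[[1,0.0,0.0,0.0,0,0,-0.0],[1,0.0,0.0,0.0,0,0,-0.0],[1,0.0,0.0,0.0,0,0,-0.0],[1,0.0,0.0,0.0,0,0,-0.0],[1,0.0,0.0,0.0,0,0,-0.0],[1,0.0,0.0,0.0,0,0,-0.0],[1,0.0,0.0,0.0,0,0,-0.0],[1,0.0,0.0,0.0,0,0,-0.0],[1,0.0,0.0,0.0,0,0,-0.0],[1,0.0,0.0,0.0,0,0,-0.0]]]
```

Request:
{"api": "move_arm", "payload": {
  "deltas": [
    [[0, 1.5, 0, 0, 0, 0, 0], [0, 3, 0, 0, 0, 0, 0], [0, 4.6, 0.1, 0, 0, 0, 0], [0, 6.1, 0.1, 0, 0, 0, 0], [0, 7.65, 0.1, 0, 0, 0, 0], [0, 7.65, 0.1, 3, 0, 0, 0], [0, 7.65, 0.1, 6, 0, 0, 0], [0, 7.65, 0.1, 9, 0, 0, 0], [0, 7.65, 0.1, 11, 0, 0, 0], [0, 7.65, 0.1, 12, 0, 0, 0]]
  ]
}}

```text
t: 12.95
eef_pos: [361.7, -289.1, 29.5]
tool_rot: [-180.0, -0.0, 99.1]
force: [-0.6, -1.0, -0.6]
opening: 1.0
grip_force: 0.0
```

Request:
{"api": "move_arm", "payload": {
  "deltas": [
    [[1, 0, 0, 0, 0, 0, 0], [1, 0, 0, 0, 0, 0, 0], [1, 0, 0, 0, 0, 0, 0], [1, 0, 0, 0, 0, 0, 0], [1, 0, 0, 0, 0, 0, 0], [1, 0, 0, 0, 0, 0, 0], [1, 0, 0, 0, 0, 0, 0], [1, 0, 0, 0, 0, 0, 0], [1, 0, 0, 0, 0, 0, 0], [1, 0, 0, 0, 0, 0, 0]]
  ],
  "grip_force": 60
}}

```text
t: 14.2
eef_pos: [362.0, -289.9, 30.5]
tool_rot: [-180.0, 0.0, 99.1]
force: [-2.4, 0.3, 5.1]
opening: 0.111
grip_force: 62.0
```

```bash
python3 - <<'E'
from h import *
a=(362,-290,30,99)
rows(a,path(a,((362,-288,150,99),4,1),((400,-190,155,59),6,1),((542.5,-63.5,155,-1),8,1),((542.5,-63.5,105,-1),2,1)))
E
```

```text
[[[1,0.05,0.01,-3.0,0,0,-0.0],[1,0.1,0.02,-6.0,0,0,-0.0],[1,0.15,0.02,-9.0,0,0,-0.0],[1,0.2,0.03,-12.0,0,0,-0.0],[1,1.71,0.91,-12.08,0,0,0.116],[1,3.23,1.79,-12.17,0,0,0.233],[1,4.74,2.67,-12.25,0,0,0.349],[1,6.25,3.56,-12.33,0,0,0.465],[1,7.77,4.44,-12.42,0,0,0.582],[1,9.28,5.32,-12.5,0,0,0.698]]]
[[[1,2.27,0.71,0.0,0,0,0.131],[1,4.55,1.42,0.0,0,0,0.262],[1,6.82,2.14,0.0,0,0,0.393],[1,9.09,2.85,0.0,0,0,0.524],[1,11.36,3.56,0.0,0,0,0.654],[1,13.64,4.27,0.0,0,0,0.785],[1,15.91,4.99,0.0,0,0,0.916],[1,18.18,5.7,0.0,0,0,1.047],[1,18.18,5.7,2.5,0,0,1.047],[1,18.18,5.7,5.0,0,0,1.047]]]
```

Request:
{"api": "move_arm", "payload": {
  "deltas": [
    [[1, 0, 0, -3, 0, 0, 0], [1, 0.1, 0, -6, 0, 0, 0], [1, 0.15, 0, -9, 0, 0, 0], [1, 0.2, 0, -12, 0, 0, 0], [1, 1.7, 0.9, -12.1, 0, 0, 0.115], [1, 3.2, 1.8, -12.2, 0, 0, 0.23], [1, 4.7, 2.7, -12.3, 0, 0, 0.35], [1, 6.3, 3.6, -12.3, 0, 0, 0.465], [1, 7.8, 4.4, -12.4, 0, 0, 0.58], [1, 9.3, 5.3, -12.5, 0, 0, 0.7]]
  ]
}}

```text
t: 15.45
eef_pos: [399.7, -188.9, 155.0]
tool_rot: [-180.0, 0.0, 58.7]
force: [0.9, -1.2, -2.8]
opening: 0.108
grip_force: 60.7
```

Request:
{"api": "move_arm", "payload": {
  "deltas": [
    [[1, 2.3, 0.7, 0, 0, 0, 0.13], [1, 4.6, 1.4, 0, 0, 0, 0.26], [1, 6.8, 2.1, 0, 0, 0, 0.39], [1, 9.1, 2.8, 0, 0, 0, 0.52], [1, 11.4, 3.6, 0, 0, 0, 0.65], [1, 13.6, 4.3, 0, 0, 0, 0.78], [1, 15.9, 5, 0, 0, 0, 0.91], [1, 18.2, 5.7, 0, 0, 0, 1.045], [1, 18.2, 5.7, 0, 0, 0, 1.045], [1, 18.2, 5.7, 0, 0, 0, 1.045]]
  ]
}}

```text
t: 16.7
eef_pos: [542.0, -63.2, 154.9]
tool_rot: [180.0, 0.1, -0.8]
force: [-0.2, -0.8, -3.5]
opening: 0.109
grip_force: 60.8
```

```bash
python3 - <<'E'
from h import *
np.set_printoptions(precision=2,suppress=True)
s=sensors.state();print(s['t'],s['eef_pos'],s['tool_rot'],s['opening'],s['grip_force'],s['force'])
c=snap('wrist','w4.png')
E
```

```text
16.7 [542.02 -63.23 154.9 ] [180.     0.05  -0.81] 0.10868201004614551 60.842320919036865 [-0.2  -0.79 -3.51]
```

View pics/w4.png

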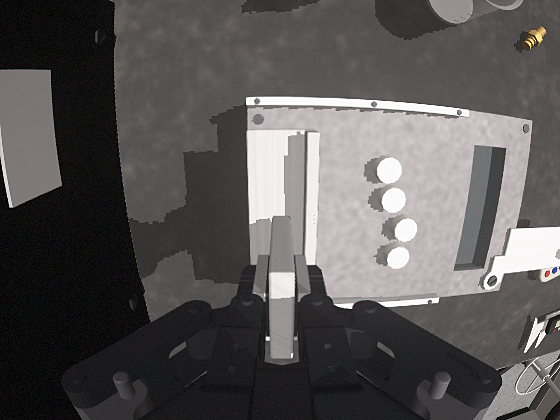

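Request:
{"api": "move_arm", "payload": {
  "deltas": [
    [[1, 0, 0, 1.5, 0, 0, 0], [1, 0, 0, 3, 0, 0, 0], [1, 0, 0, 4.5, 0, 0, 0], [1, 0, 0, 5.5, 0, 0, 0], [1, 0, 0, 6, 0, 0, 0], [1, 0, 0, 6.2, 0, 0, 0], [1, 0, 0, 6.3, 0, 0, 0], [1, 0, 0, 6.4, 0, 0, 0], [1, 0, 0, 6.4, 0, 0, 0], [1, 0, 0, 6.4, 0, 0, 0]]
  ]
}}

```text
t: 18.0
eef_pos: [542.5, -63.1, 91.4]
tool_rot: [180.0, -0.0, -0.9]
force: [0.8, -0.4, -2.0]
opening: 0.11
grip_force: 60.9
```

Request:
{"api": "move_arm", "payload": {
  "deltas": [
    [[1, 0, 0.7, 0, 0, 0, 0], [1, 0, 1.4, 0, 0, 0, 0], [1, 0, 2.1, 0, 0, 0, 0], [1, 0, 2.8, 0, 0, 0, 0], [1, 0, 3.5, 0, 0, 0, 0], [1, 0, 4, 0, 0, 0, 0], [1, 0, 4.5, 0, 0, 0, 0], [1, 0, 5, 0, 0, 0, 0], [1, 0, 5.5, 0, 0, 0, 0], [1, 0, 6, 0, 0, 0, 0]]
  ]
}}

```text
t: 19.25
eef_pos: [541.4, -123.4, 91.3]
tool_rot: [180.0, 0.0, -0.9]
force: [0.1, 0.3, -2.3]
opening: 0.105
grip_force: 60.8
```

Request:
{"api": "move_arm", "payload": {
  "deltas": [
    [[1, 0, 0.5, 0, 0, 0, 0], [1, 0, 1, 0, 0, 0, 0], [1, 0, 1.5, 0, 0, 0, 0], [1, 0, 2, 0, 0, 0, 0], [1, 0, 2.5, 0, 0, 0, 0], [1, 0, 3, 0, 0, 0, 0], [1, 0, 3.5, 0, 0, 0, 0], [1, 0, 4, 0, 0, 0, 0], [1, 0, 4.5, 0, 0, 0, 0], [1, 0, 5, 0, 0, 0, 0]]
  ]
}}

```text
t: 20.5
eef_pos: [540.6, -173.4, 91.3]
tool_rot: [180.0, 0.0, -0.9]
force: [0.8, 1.0, -2.1]
opening: 0.112
grip_force: 60.8
```

```bash
python3 - <<'E'
from h import *
np.set_printoptions(precision=2,suppress=True)
s=sensors.state();print(s['t'],s['eef_pos'],s['tool_rot'],s['opening'],s['force'])
c=snap('wrist','w5.png')
E
```

```text
20.5 [ 540.63 -173.44   91.3 ] [179.99   0.    -0.93] 0.11241258412272864 [ 0.79  0.96 -2.11]
```

View pics/w5.png

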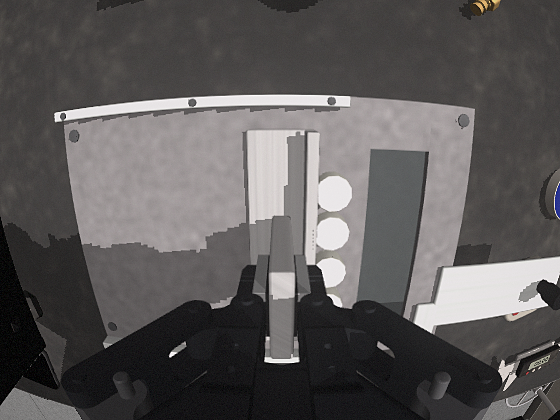

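Request:
{"api": "move_arm", "payload": {
  "deltas": [
    [[1, 0, 0.4, 0, 0, 0, 0], [1, 0, 0.8, 0, 0, 0, 0], [1, 0, 1.2, 0, 0, 0, 0], [1, 0, 1.6, 0, 0, 0, 0], [1, 0, 2, 0, 0, 0, 0], [1, 0, 2.4, 0, 0, 0, 0], [1, 0, 2.8, 0, 0, 0, 0], [1, 0, 3.2, 0, 0, 0, 0], [1, 0, 3.6, 0, 0, 0, 0], [1, 0, 4, 0, 0, 0, 0]]
  ]
}}

```text
t: 21.8
eef_pos: [540.0, -213.4, 91.3]
tool_rot: [180.0, 0.0, -0.9]
force: [0.2, 0.3, -3.0]
opening: 0.111
grip_force: 60.7
```

Request:
{"api": "move_arm", "payload": {
  "deltas": [
    [[1, 0, 0.3, 0, 0, 0, 0], [1, 0, 0.6, 0, 0, 0, 0], [1, 0, 0.6, 0, 0, 0, 0], [1, 0, 0.6, 0, 0, 0, 0], [1, 0, 0, 0, 0, 0, 0], [1, 0, -1, 0, 0, 0, 0], [1, 0, -2.5, 0, 0, 0, 0], [1, 0, -4, 0, 0, 0, 0], [1, 0, -5.5, 0, 0, 0, 0], [1, 0, -7, 0, 0, 0, 0]]
  ]
}}

```text
t: 23.05
eef_pos: [541.2, -141.9, 91.4]
tool_rot: [180.0, -0.0, -0.9]
force: [0.4, 0.2, -2.9]
opening: 0.11
grip_force: 60.9
```

```bash
python3 - <<'E'
from h import *
np.set_printoptions(precision=2,suppress=True)
s=sensors.state();print(s['t'],s['eef_pos'],s['tool_rot'],s['opening'],s['force'])
w=snap('wrist');c=snap('top')
a=np.hstack([w['color'][90:390,:],cv2.resize(c['color'][160:270,170:258],(240,300))])
cv2.imwrite('pics/w6.png',a[:,:,::-1])
E
```

```text
23.05 [ 541.15 -141.9    91.37] [179.99  -0.    -0.91] 0.11010384443238927 [ 0.36  0.16 -2.9 ]
```

View pics/w6.png

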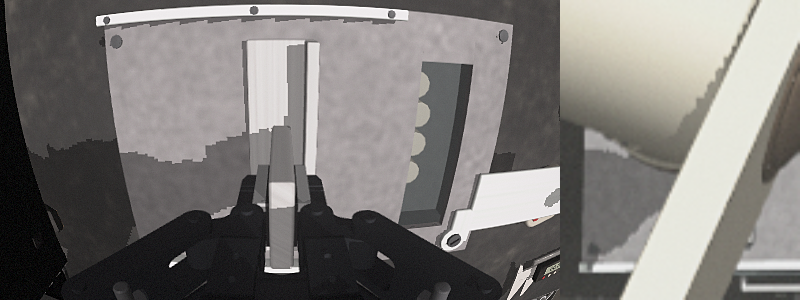

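Request:
{"api": "move_arm", "payload": {
  "deltas": [
    [[1, 0, 0, 0.05, 0, 0, 0], [1, 0, 0, 0.1, 0, 0, 0], [1, 0, 0, 0.1, 0, 0, 0], [1, 0, 0, 0.1, 0, 0, 0], [0.4, 0, 0, 0.1, 0, 0, 0], [0.4, 0, 0, 0.1, 0, 0, 0], [0.4, 0, 0, 0.1, 0, 0, 0], [0.4, 0, 0, 0.1, 0, 0, 0], [0.4, 0, 0, 0.1, 0, 0, 0], [0.4, 0, 0, 0.1, 0, 0, 0]]
  ]
}}

```text
t: 24.4
eef_pos: [541.1, -143.1, 90.3]
tool_rot: [180.0, 0.0, -0.9]
force: [-0.3, 0.3, -0.2]
opening: 0.599
grip_force: 0.0
```

Request:
{"api": "move_arm", "payload": {
  "deltas": [
    [[0.4, 0, 0, -1, 0, 0, 0], [0.4, 0, 0, -3, 0, 0, 0], [0.4, 0, 0, -5, 0, 0, 0], [0.4, 0, 0, -7, 0, 0, 0], [0.4, 0, 0, -10, 0, 0, 0], [0.4, -4, 0, -12, 0, 0, 0], [0.4, -8, 0, -12, 0, 0, 0], [0.4, -13, 0, -12, 0, 0, 0], [0.4, -18, 0, -12, 0, 0, 0], [0.4, -18, 0, -12, 0, 0, 0]]
  ]
}}

```text
t: 25.65
eef_pos: [359.3, -140.1, 211.6]
tool_rot: [179.9, -0.1, -1.0]
force: [0.3, -0.2, 1.0]
opening: 0.603
grip_force: 0.0
```

```bash
python3 - <<'E'
from h import *
np.set_printoptions(precision=2,suppress=True)
s=sensors.state();print(s['t'],s['eef_pos'],s['opening'],s['force'])
w=snap('wrist');c=snap('top')
a=np.hstack([cv2.resize(w['color'],(480,360)),cv2.resize(c['color'][160:280,170:276],(318,360))])
cv2.imwrite('pics/w7.png',a[:,:,::-1])
E
```

```text
25.65 [ 359.29 -140.09  211.59] 0.6028066476740271 [ 0.31 -0.23  0.96]
```

View pics/w7.png

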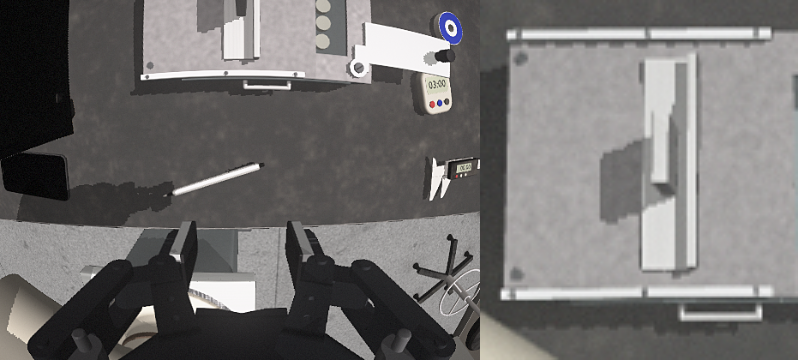

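The straightedge stands upright on the deck, the cover is still open, and the blanks are in the port.

```bash
python3 -c "
from plant import ctrl
print(ctrl.finish_job())"
```

```text
the job is handed in; nothing more can be done
None
```

The job is handed in at about 26 s of the 64 s limit: the cover is swivelled open to about 1.45 rad, all four blanks were pushed as one row and dropped through the port, and the straightedge stands released and upright on the deck.

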